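Balance the canister bar on the knife edge and mark it with the hanging clip

TASK

In this field kitchen, find where the canister bar must be hung: slide it along through the saddle of the knife-edge stand, without lifting it out of the saddle and without pressing hard, until, let go, it stays level by itself with both canisters clear of the board. Then mark that point by setting the hanging clip astride the bar right above the knife edge, and leave the bar balanced, level and untouched with the clip seated on it. Do not disturb the tub, the plates or the bottle.

Things in the scene. Friction and masses are not known exactly. Their poses are not given: they have to be found in the camera images.
- edge (a point): Point right above the knife edge of the fixed stand, on the saddle's floor, 136 mm above the table. The saddle, a flat channel 30 mm long (y), rocks about the knife edge (along this point's x, 6 mm below this point) with slight friction, up to 0.3 rad. The bar lies in it along y, between two cheeks 20 mm apart inside, each 6 mm thick, rising 8 mm above the floor.
- bar_mid (a point): Centre of the loose aluminium bar: 14 mm wide (x), 360 mm long (y), 20 mm high (z up). It starts in the saddle, its centre 55 to 85 mm toward the edge point's -y, tipped down on that side. Its balance point (hidden, differs each time) lies within 38 mm of its centre, either way.
- clip_mid (a point): Centre (21 mm above its feet) of the loose dark steel hanging clip, 30 g, 42 mm high, standing upright on the board. Below, a saddle (inverted U, 26 mm wide in x, 20 mm long in y, legs 9 mm long, 18 mm apart inside) to straddle the bar, y along the bar; seated, this point is 12 mm above the bar's top. Above, a bail to grip, 26 mm (x) by 10 mm (y), 14 to 42 mm above the feet.
- bar: The bar with two closed steel canisters fixed under it at y = +-140 mm: neck 22 mm long, 12 mm thick, then a can 44 mm in diameter down to 99 mm below the bar. 0.4 to 0.7 kg in all; its mass centre is about 37 mm below the knife edge, so near balance it settles at a small tilt; farther off the heavy canister rests on the board, 22 mm down. Origin: centre of the bar's underside.
- stand: The fixed knife-edge stand with its rocking saddle; origin at its foot on the board, 121 mm below the saddle's floor, axes as edge. Column 34 mm (x) by 16 mm (y); saddle 32 mm wide (x).
- board: Fixed green chopping board under the stand, 300 mm (x) by 520 mm (y), 15 mm thick, the stand at its centre; origin at the centre of its underside.
- clip: The hanging clip; origin between its feet, axes as clip_mid.
- tub: Bystander: white lidded tub, 76 x 106 x 48 mm, on the board's far side; origin at the centre of its underside.
- plates: Bystander: stack of paper plates, 190 mm across, 45 mm high, on the table; origin at the centre of its underside.
- bottle: Bystander: bottle of 64 mm diameter and 190 mm height on the table; origin at the centre of its underside.

How it is judged:
On the way:
1. the bar, let go, balances level on the knife-edge saddle (angle between bar's own z axis and vertical below 0.07 rad and contact force between bar and the fingers below 0.05 N and contact force between bar and the arm below 0.05 N and contact force between bar and board below 0.05 N and contact force between bar and stand above 1 N and angular speed of bar below 0.15 rad/s), for 0.3 s.
At the end, for the whole second after the job is handed in: The bar rests in the saddle on the knife edge alone, still and within 0.07 rad of level, canisters clear of the board; the clip sits astride the bar, fully down, upright within 0.15 rad, its centre within 7 mm of the knife edge measured along the bar; nothing is held (angle between bar's own z axis and vertical below 0.07 rad and contact force between bar and stand above 1 N and contact force between bar and board below 0.05 N and angular speed of bar below 0.1 rad/s and y of clip_mid in the frame of edge between -0.007 and 0.007 m and z of clip_mid in the frame of bar_mid between 0.019 and 0.0245 m and x of clip_mid in the frame of bar_mid between -0.005 and 0.005 m and angle between clip's own z axis and vertical below 0.15 rad and linear speed of clip below 0.02 m/s); the robot touches nothing.
It fails at once if the bar is lifted out of the saddle (contact force between bar and stand below 0.01 N and contact force between bar and board below 0.01 N and height (world z) of bar_mid above 0.152 m).
It fails at once if the bar is pressed on or against the stand and its saddle with more than 25 N (contact force between bar and stand above 25 N).
It fails at once if a bystander is moved more than 30 mm (distance of any of tub, plates, bottle from where it was at the start of the episode above 0.03 m).
It also fails if it takes over 72 s, if anything falls off the work surface, if the arm or the gripper's body presses on something with over 40 N, if the wrist force passes 120 N, or if a joint passes its speed limit or range.

ROBOT

A 6-joint arm with a two-finger parallel gripper is mounted at the origin on the work surface. World frame = base frame: x ahead of the robot, y to its left, z up, the work surface at z = 0. Lengths are in m, angles in rad, forces in N, time in s.
With the tool pointing down it reaches from about 0.325 to 0.85 m from the base axis. Payload 4.4 kg.
Tool frame: the origin (TCP) lies between the finger pads; the fingertips stand 17 mm ahead of it and the grasp point (between the pads) lies 2 mm behind it (robot.tcp_to_tips is the distance from the TCP to the fingertips, in m); z points along the fingers, y is the line along which they close (so a half turn about z gives the same grasp; the last joint's range is limited). The gripper opens to 94 mm and grips with 3 to 60 N. Pads are 16 mm wide; open, the fingers measure 119 mm over their backs; the gripper's body (75 mm by 177 mm) begins 78 mm behind the grasp point.
Start: joints at [-1.385, 0.207, 1.542, -0, 1.393, -0.15], TCP at [0.189, -0.543, 0.222] pointing down, gripper open.
Joint ranges: [-2.73, 2.73], [-0.86, 2.22], [0.23, 2.46], [-1.11, 4.25], [0.08, 2.63], [-2.82, 2.82]. Speed limits (rad/s): [2.79, 2.79, 3.14, 3.14, 3.14, 3.14].

INTERFACE

Orientations are given as a rotation vector (axis times angle).
In Python, from workcell import robot, eyes gives the robot as it stands.
- The arm moves only by the tool step_arm, never from a script. Its argument "series" is a list of rows, each a list of 7 numbers: the shift along the world's x, y, z in m, then the turn, a rotation vector about the world's x, y, z in rad, then the opening, from 0 (shut) to 1 (fully open). A call has exactly 8 rows; each row shifts and turns the commanded pose from where the row before left it; what a row does not reach is not made up. A row lasts 1/8 s, in which the tool goes at most 62.5 mm and 10.7 degrees, less where a joint would pass 70% of its speed; a pose out of reach is approached as far as the arm can. A call is refused whole if a number of a shift passes 0.0625 or a number of a turn 0.188, either way. A call with a gripper value outside its range is refused whole. The fingers move at their own pace and stop on an object; "newtons" is the grip in N (left out, the last holds). Time passes only in rows, so rows that do not move let the fingers close, or fill a call up. It gives the time, the measured TCP pose, the force, the opening and the grip force at its end, in the units of the state.
- robot.sense(): the state, without advancing time (a new reading comes with each control period).
- eyes.grab_frame(name): name is "scene" or "top" or "wrist"; returns the picture (480x640x3 uint8, red, green, blue); there is no depth.
- eyes.camera_params(name): a dict with "fx", "fy", "cx", "cy" (pixels), "dist_coeffs" ([k1, k2, p1, p2, k3] as OpenCV has them; the pictures are not rectified), "cam_to_world" (4x4, takes a point from camera to world coordinates); the wrist camera has in their place "mount" (4x4, takes a point from camera to tool coordinates, whose origin is the TCP and whose axes are the flange's). Camera axes: x right, y down, z forward; pixel columns grow to the right and rows downward; lengths in m; the calibration is good to about 2 mm. A picture is of the moment at which its call begins: read the wrist's pose just before it. camera_params takes no time and is no camera call.
- robot.job_done(): hands the job in; it is judged then, once.
The state is a dict: "clock": time; "joints": joint angles; "qd": joint speeds; "tau": joint torques, N m; "tcp_pos": TCP position; "ee_rot": TCP orientation; "ft_force": force on the tool from outside, world axes, zero at the start; "wrist_torque": the same for the moment, N m; "gripper_width": finger opening in m; "grip_force": force on a finger pad.
Only numpy, scipy, OpenCV 4.12 (cv2) and the standard library are available. Lean on these libraries where they do the work, as an engineer would, in place of code of your own. Each camera call takes 0.05 s, during which the arm holds its last target. There are 200 camera calls.

## Working session

There is one attempt and no reset: what is moved stays moved. The work goes in short steps, Python scripts to look and compute and a tool call to move; the robot and the scene stay as the last step left them, time stands still between calls to the robot, and variables do not carry over. Pictures are saved under pics/ and viewed, at most 10 in all, crops included, and the job is handed in when it is done.

Besides the shell and the picture viewer there is one more tool, called after "Request:" as name([rows], argument=value, ...), one row to a line, values as JSON. step_arm: Moves the arm, as the interface text tells. Its arguments: {"type":"object","properties":{"series":{"type":"array","items":{"type":"array","items":{"type":"number"}}},"newtons":{"type":"number"}},"required":["series"]}

```bash
mkdir -p pics; ls; python3 - <<'E'
from workcell import robot, eyes
import cv2,numpy as np
s=robot.sense();print(s)
for n in("scene","top"):
    cv2.imwrite(f"pics/{n}0.png",eyes.grab_frame(n)[:,:,::-1]);p=eyes.camera_params(n);print(n,{k:np.round(v,4).tolist() for k,v in p.items() if not isinstance(v,str)})
print(eyes.camera_params("wrist"))
E
```

```text
pics
{'clock': 0.0, 'joints': array([-1.38550539e+00,  2.07412123e-01,  1.54294221e+00, -2.86219793e-05,
        1.39348786e+00, -1.50524879e-01]), 'qd': array([-0.0005268 , -0.00089607, -0.00019968, -0.00097241, -0.00023366,
        0.00044298]), 'tau': array([-1.50684769e-03, -3.70883811e+01, -2.81416297e+01,  6.98272744e-02,
        3.61979753e-02, -1.79034068e-04]), 'tcp_pos': array([ 0.18930956, -0.54213149,  0.22130081]), 'ee_rot': array([-3.09519262e+00, -5.24655165e-01,  1.05584295e-04]), 'ft_force': array([-0.57036413, -0.28166385, -0.2373468 ]), 'wrist_torque': array([-0.0289476 , -0.00804827,  0.08093563]), 'grip_force': 0.0, 'gripper_width': 0.0939919912355878}
scene {'fx': 492.653, 'fy': 492.653, 'cx': 309.1457, 'cy': 249.3178, 'dist_coeffs': [-0.077, 0.0, 0.0, 0.0, 0.0], 'cam_to_world': [[-0.0072, 0.8242, -0.5663, 1.2759], [1.0, 0.0092, 0.0007, -0.008], [0.0058, -0.5663, -0.8242, 1.0801], [0.0, 0.0, 0.0, 1.0]]}
top {'fx': 570.8099, 'fy': 570.8099, 'cx': 323.2327, 'cy': 240.5433, 'dist_coeffs': [-0.0997, 0.0, 0.0, 0.0, 0.0], 'cam_to_world': [[0.0124, -0.9818, 0.1896, 0.34], [-0.9998, -0.0155, -0.0149, 0.0232], [0.0176, -0.1893, -0.9818, 1.5418], [0.0, 0.0, 0.0, 1.0]]}
{'fx': 402.37543733904363, 'fy': 402.37543733904363, 'cx': 317.084513239011, 'cy': 234.599097845981, 'dist_coeffs': array([-0.09351048,  0.        ,  0.        ,  0.        ,  0.        ]), 'mount': array([[ 2.62438362e-04, -9.63227307e-01, -2.68687712e-01,
         7.61724647e-02],
       [ 9.99999728e-01,  4.37910553e-04, -5.93138817e-04,
         3.58705082e-04],
       [ 6.88988690e-04, -2.68687484e-01,  9.63227160e-01,
        -1.62546215e-01],
       [ 0.00000000e+00,  0.00000000e+00,  0.00000000e+00,
         1.00000000e+00]])}
```

View pics/scene0.png

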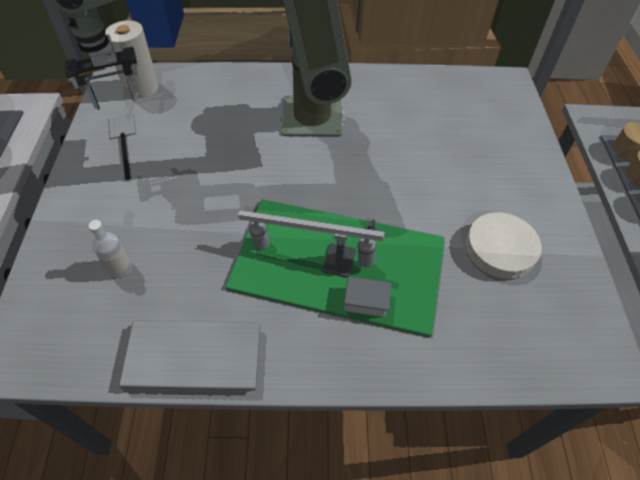

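View pics/top0.png

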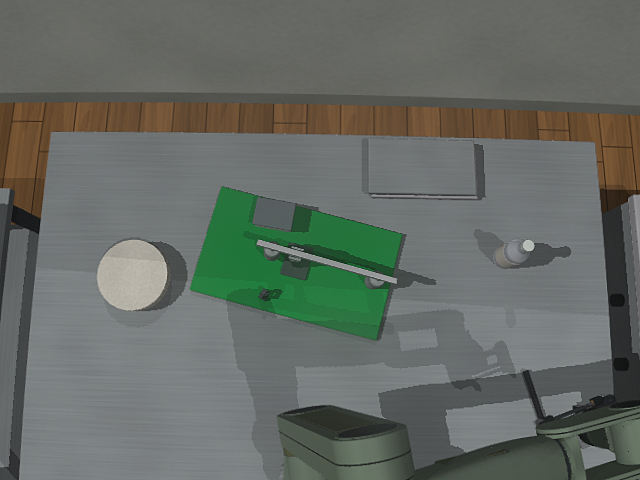

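The scene image shows the bar from (240,215) to (382,235) on the stand, the tub at (367,296) and the clip near (371,226). In the top view the board corners are (221,187), (405,235), (379,340) and (190,290). The bar runs (257,242) to (396,281), tipped at its right (-y) end, and the clip is at about (265,294).

```bash
cat > h.py <<'E'
from workcell import robot, eyes
import cv2,numpy as np
from scipy.spatial.transform import Rotation as R
def par(n,s=None):
    p=eyes.camera_params(n);K=np.array([[p['fx'],0,p['cx']],[0,p['fy'],p['cy']],[0,0,1]])
    if n=='wrist':
        T=np.eye(4);T[:3,:3]=R.from_rotvec(s['ee_rot']).as_matrix();T[:3,3]=s['tcp_pos'];T=T@p['mount']
    else:T=np.array(p['cam_to_world'])
    return K,np.array(p['dist_coeffs']),T
def pix2z(P,uv,z):
    K,d,T=P;uv=np.array(uv,float).reshape(-1,1,2)
    r=cv2.convertPointsToHomogeneous(cv2.undistortPoints(uv,K,d))[:,0]@T[:3,:3].T
    return T[:3,3]+r*((np.asarray(z)-T[2,3])/r[:,2])[:,None]
def proj(P,X):
    K,d,T=P;Ti=np.linalg.inv(T)
    return cv2.projectPoints(np.array(X,float).reshape(-1,3),cv2.Rodrigues(Ti[:3,:3])[0],Ti[:3,3],K,d)[0][:,0]
E
python3 - <<'E'
from h import *
P=par('top')
c=pix2z(P,[(221,187),(405,235),(379,340),(190,290)],.015);print(c.round(4))
print('centre',c.mean(0),[np.linalg.norm(c[i]-c[i-1]).round(3) for i in range(4)])
for a,b in((1,0),(2,3)):print('yaw of y axis',np.arctan2(*-(c[b]-c[a])[:2][[0,1]]*[1,-1]))
b=pix2z(P,[(257,242),(396,281)],[.185,.13]);print(b,np.linalg.norm(b[0]-b[1]))
print('clip',pix2z(P,[(265,294)],.04))
E
```

```text
[[ 0.7818  0.2858  0.015 ]
 [ 0.6539 -0.2241  0.015 ]
 [ 0.3687 -0.1512  0.015 ]
 [ 0.494   0.3561  0.015 ]]
centre [0.57460679 0.06666129 0.015     ] [np.float64(0.296), np.float64(0.526), np.float64(0.294), np.float64(0.522)]
yaw of y axis -0.2458609386107903
yaw of y axis -0.2420958870423068
[[ 0.59593116  0.16269211  0.185     ]
 [ 0.51268255 -0.18119703  0.13      ]] 0.3580713285415414
clip [[0.48430954 0.15190067 0.04      ]]
```

Request:
step_arm([
  [0.02,0.025,0.012,0,0,0.062,0.5],
  [0.022,0.03,0.012,0,0,0.062,0.5],
  [0.022,0.03,0.012,0,0,0.062,0.5],
  [0.022,0.03,0.012,0,0,0.062,0.5],
  [0.022,0.03,0.012,0,0,0.062,0.5],
  [0.022,0.03,0.008,0,0,0.062,0.5],
  [0.022,0.03,0.008,0,0,0.062,0.5],
  [0.022,0.03,0,0,0,0.062,0.5],
])

```text
clock: 1.1
tcp_pos: [0.3642, -0.307, 0.2988]
ee_rot: [2.872, 1.272, 0.0]
ft_force: [-1.2, 0.1, 0.4]
gripper_width: 0.0469
grip_force: 0.0
```

Request:
step_arm([
  [0.022,0.03,0,0,0,0.062,0.5],
  [0.022,0.03,0,0,0,0.062,0.5],
  [0.022,0.03,0,0,0,0.062,0.5],
  [0.022,0.03,0,0,0,0.062,0.5],
  [0.022,0.03,0,0,0,0.062,0.5],
  [0.022,0.03,0,0,0,0.062,0.5],
  [0.0225,0.029,0,0,0,0.062,0.5],
  [0.022,0.029,0,0,0,0.062,0.5],
])

```text
clock: 2.1
tcp_pos: [0.5403, -0.0687, 0.2979]
ee_rot: [-2.472, -1.938, 0.001]
ft_force: [-0.7, 0.8, 0.1]
gripper_width: 0.0468
grip_force: 0.0
```

```bash
python3 - <<'E'
from h import *
s=robot.sense();np.save('w1.npy',np.r_[s['tcp_pos'],s['ee_rot']])
im=eyes.grab_frame('wrist');cv2.imwrite('pics/w1.png',im[:,:,::-1])
print(s['clock'],s['tcp_pos'],s['ee_rot'],s['joints'],s['ft_force'],R.from_rotvec(s['ee_rot']).as_matrix())
E
```

```text
2.1 [ 0.54029346 -0.06873667  0.2978667 ] [-2.47161208e+00 -1.93808582e+00  1.02010574e-03] [-2.85412437e-01  9.34104274e-02  1.51539104e+00 -1.06591012e-04
  1.53375945e+00 -4.46003027e-02] [-0.73210681  0.7866565   0.14258959] [[ 2.38487492e-01  9.71145095e-01 -9.59081280e-04]
 [ 9.71145567e-01 -2.38487439e-01  1.70408280e-04]
 [-6.32376734e-05 -9.72047776e-04 -9.99999526e-01]]
```

View pics/w1.png

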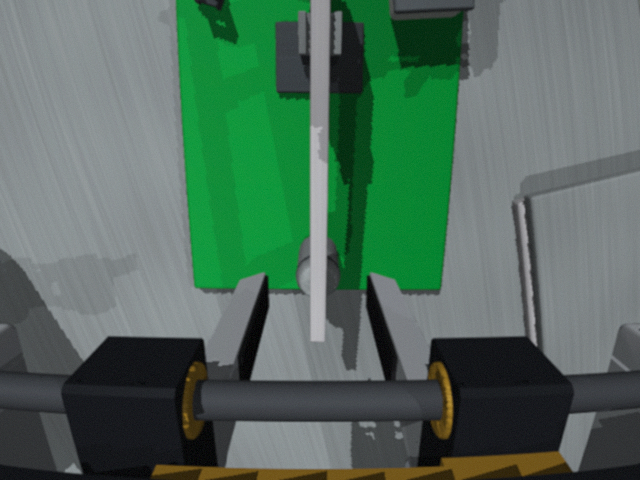

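The view shows the bar running down column ~319, with its -y end at (317,341). The saddle cheeks are at cols 300–343, rows 10–55. The can is at (319,270), the board edge at row 288, and the clip at (212,3).

```bash
cat >> h.py <<'E'
yaw=-.244;C=np.array([.5746,.0667,0]);Rz=R.from_euler('z',yaw).as_matrix()
def loc(X):return (np.atleast_2d(X)-C)@Rz
def wor(X):return np.atleast_2d(X)@Rz.T+C
E
python3 - <<'E'
from h import *
a=np.load('w1.npy');P=par('wrist',dict(tcp_pos=a[:3],ee_rot=a[3:]))
print('tcp',loc(a[:3]))
print('bar end',loc(pix2z(P,[(311,341),(325,341)],[.13,.13])).round(4))
print('bar near saddle',loc(pix2z(P,[(310.5,80),(329,80)],[.15,.15])).round(4))
print('cheeks near end',loc(pix2z(P,[(300,54),(342,54)],[.142,.142])).round(4))
print('board near corners',loc(pix2z(P,[(195,289),(441,289)],.015)).round(4))
print('base foot',loc(pix2z(P,[(277,92),(363,92)],.02)).round(4))
print('clip',loc(pix2z(P,[(212,3)],.045)).round(4))
E
```

```text
tcp [[-0.00057075 -0.13971293  0.2978667 ]]
bar end [[-0.0076 -0.2572  0.13  ]
 [ 0.0053 -0.2571  0.13  ]]
bar near saddle [[-0.0075 -0.0317  0.15  ]
 [ 0.006  -0.0317  0.15  ]]
cheeks near end [[-0.0155 -0.0122  0.142 ]
 [ 0.0157 -0.0121  0.142 ]]
board near corners [[-0.1497 -0.2556  0.015 ]
 [ 0.1473 -0.2543  0.015 ]]
base foot [[-0.045  -0.0307  0.02  ]
 [ 0.0451 -0.0303  0.02  ]]
clip [[-0.1039  0.0513  0.045 ]]
```

Request:
step_arm([
  [0,0,-0.022,0,0,0,0.5],
  [0,0,-0.022,0,0,0,0.5],
  [0,0,-0.022,0,0,0,0.5],
  [0,0,-0.022,0,0,0,0.5],
  [0,0,-0.022,0,0,0,0.4],
  [0,0,-0.022,0,0,0,0.4],
  [0,0,-0.02,0,0,0,0.4],
  [0,0,-0.011,0,0,0,0.4],
], newtons=6)

```text
clock: 3.15
tcp_pos: [0.5388, -0.0697, 0.1338]
ee_rot: [-2.473, -1.934, 0.003]
ft_force: [0.5, -0.3, 0.6]
gripper_width: 0.0376
grip_force: 0.0
```

Request:
step_arm([
  [0,0,0,0,0,0,0.3],
  [0,0,0,0,0,0,0.2],
  [0,0,0,0,0,0,0.1],
  [0,0,0,0,0,0,0.1],
  [0,0,0,0,0,0,0.1],
  [0,0,0,0,0,0,0.1],
  [0,0,0,0,0,0,0.1],
  [0,0,0,0,0,0,0.1],
])

```text
clock: 4.15
tcp_pos: [0.5407, -0.0701, 0.1365]
ee_rot: [2.473, 1.935, 0.002]
ft_force: [-0.5, -0.7, 6.9]
gripper_width: 0.0142
grip_force: 6.0
```

Request:
step_arm([
  [0,0,0.001,0,0,0,0.1],
  [0,0,0.001,0,0,0,0.1],
  [0,0,0.001,0,0,0,0.1],
  [0,0,0.001,0,0,0,0.1],
  [0,0,0,0,0,0,0.1],
  [0,0,0,0,0,0,0.1],
  [0,0,0,0,0,0,0.1],
  [0,0,0,0,0,0,0.1],
])

```text
clock: 5.15
tcp_pos: [0.5399, -0.0698, 0.1394]
ee_rot: [-2.474, -1.936, 0.0]
ft_force: [0.3, 0.4, -3.1]
gripper_width: 0.014
grip_force: 6.0
```

Request:
step_arm([
  [0.0016,0.0065,0.0005,0,0,0,0.1],
  [0.0016,0.0065,0.0005,0,0,0,0.1],
  [0.0016,0.0065,0.0005,0,0,0,0.1],
  [0.0016,0.0065,0.0005,0,0,0,0.1],
  [0.0016,0.0065,0.0005,0,0,0,0.1],
  [0.0016,0.0065,0.0005,0,0,0,0.1],
  [0,0,0,0,0,0,0.1],
  [0,0,0,0,0,0,0.1],
])

```text
clock: 6.15
tcp_pos: [0.5498, -0.03, 0.1425]
ee_rot: [-2.473, -1.935, -0.002]
ft_force: [0.0, 0.8, -2.5]
gripper_width: 0.0137
grip_force: 6.0
```

```bash
python3 - <<'E'
from h import *
s=robot.sense();print(s['clock'],loc(s['tcp_pos']),s['ft_force'],s['wrist_torque'])
s=robot.sense();np.save('w2.npy',np.r_[s['tcp_pos'],s['ee_rot']])
im=eyes.grab_frame('wrist');cv2.imwrite('pics/w2.png',im[:,:,::-1])
for i in range(3):
    eyes.grab_frame('scene');s=robot.sense();print(s['ft_force'],s['wrist_torque'])
E
```

```text
6.15 [[-0.00070763 -0.09978716  0.14248827]] [ 0.0401648   0.75847076 -2.50469996] [ 0.22063326 -0.09790609 -0.03379625]
[ 0.41949577  0.95612692 -1.80561583] [ 0.18835696 -0.16537435 -0.0273607 ]
[-0.79261815  1.32538957 -2.54091161] [ 0.24604548 -0.18005461  0.00607922]
[ 0.47813236  1.43838914 -1.04876742] [ 0.29732714 -0.13122619 -0.0365088 ]
```

View pics/w2.png

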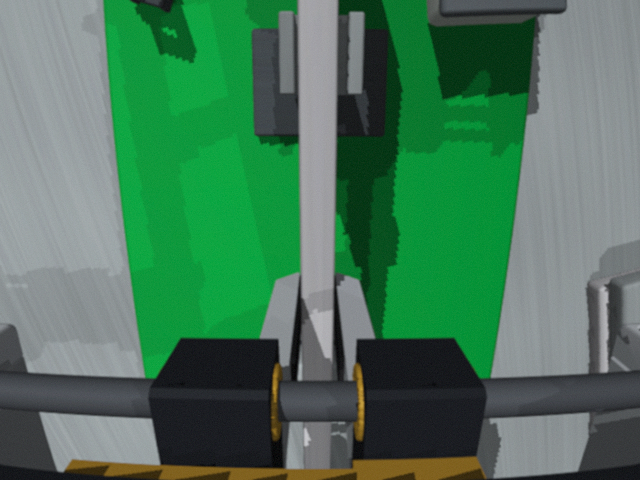

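The saddle cheeks are clearly visible at rows 12–95, cols 279–365, with the bar gripped and centred at col ~319. Now I'll slide it further to the estimated balance point.

Request:
step_arm([
  [0.0015,0.006,0.0004,0,0,0,0.1],
  [0.0015,0.006,0.0004,0,0,0,0.1],
  [0.0015,0.006,0.0004,0,0,0,0.1],
  [0.0015,0.006,0.0004,0,0,0,0.1],
  [0.0015,0.006,0.0004,0,0,0,0.1],
  [0.0013,0.005,0.0004,0,0,0,0.1],
  [0,0,0,0,0,0,0.1],
  [0,0,0,0,0,0,0.1],
])

```text
clock: 7.35
tcp_pos: [0.5587, 0.0049, 0.145]
ee_rot: [-2.474, -1.935, -0.003]
ft_force: [0.5, -1.0, 1.2]
gripper_width: 0.0139
grip_force: 6.0
```

```bash
python3 - <<'E'
from h import *
F=[]
for i in range(5):
    s=robot.sense();F.append(np.r_[s['ft_force'],s['wrist_torque']]);eyes.grab_frame('top')
print(s['clock'],loc(s['tcp_pos']));print(np.mean(F,0),np.std(F,0))
P=par('wrist',dict(zip(('tcp_pos','ee_rot'),np.load('w2.npy').reshape(2,3))))
print('saddle near/far',loc(pix2z(P,[(297,95),(346,95),(297,12),(349,12)],.144)).round(4))
print('base',loc(pix2z(P,[(255,135),(384,135)],.02)).round(4))
E
```

```text
7.55 [[-0.00045784 -0.06387268  0.14499555]]
[ 0.69600292  0.1010414   1.0203817   0.03095653 -0.15402724 -0.03034253] [0.1451695  0.83153409 0.42066546 0.09593655 0.06165589 0.02617545]
saddle near/far [[-0.01   -0.0124  0.144 ]
 [ 0.0088 -0.0123  0.144 ]
 [-0.0098  0.0176  0.144 ]
 [ 0.0095  0.0177  0.144 ]]
base [[-0.0454 -0.0305  0.02  ]
 [ 0.044  -0.0304  0.02  ]]
```

Request:
step_arm([
  [0,0,0,0,0,0,0.2],
  [0,0,0,0,0,0,0.3],
  [0,0,0,0,0,0,0.35],
  [0,0,0,0,0,0,0.35],
  [0,0,0,0,0,0,0.35],
  [0,0,0,0,0,0,0.35],
  [0,0,0,0,0,0,0.35],
  [0,0,0,0,0,0,0.35],
])

```text
clock: 8.6
tcp_pos: [0.5584, 0.0041, 0.1449]
ee_rot: [2.474, 1.936, 0.0]
ft_force: [-0.3, 0.3, -0.3]
gripper_width: 0.0328
grip_force: 0.0
```

```bash
python3 - <<'E'
from h import *
s=robot.sense();print(s['clock'],loc(s['tcp_pos']),s['ft_force'])
im=eyes.grab_frame('scene')[:,:,::-1];P=par('scene')
print(proj(P,wor([[0,-.18,.156],[0,.18,.156],[0,.003,.156],[0,-.1,.156],[0,.1,.156]])))
a=cv2.resize(im[190:290,230:430],(800,400),interpolation=cv2.INTER_CUBIC)
cv2.imwrite('pics/s2.png',a)
E
```

```text
8.6 [[-0.00062875 -0.0646354   0.14486609]] [-0.27845536  0.31939057 -0.31079874]
[[267.55846626 211.27636735]
 [416.7541582  242.15044958]
 [341.98445809 226.62318637]
 [299.69192781 217.88909101]
 [382.66435838 235.05731012]]
```

View pics/s2.png

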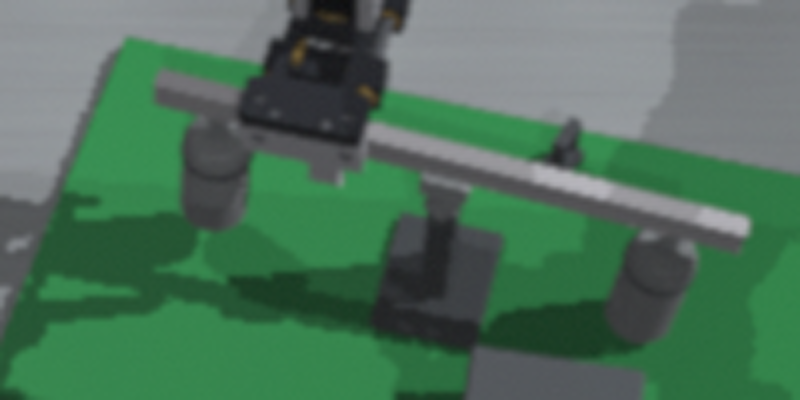

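The bar floats with no can touching. Its right (+y) end looks slightly low: the far top edge runs from (160,70) to (750,215) in the crop. I'll measure the tilt from that edge.

```bash
cat >> h.py <<'E'
def tilt(name='scene',x0=-.0075,skip=()):
    im=eyes.grab_frame('scene').astype(float);P=par('scene')
    g=im[:,:,1]-(im[:,:,0]+im[:,:,2])/2
    pts=[]
    K,d,T=P;n=Rz[:,0]
    for u in range(262,416):
        r=np.interp(u,[267.6,416.8],[211,242]);o=g[int(r)-16:int(r)+14,u]
        # strongest green->grey fall
        for i in range(len(o)-2):
            if o[i]>20 and o[i:i+4].min()<12:
                h=15;j=i+np.argmax(o[i:i+5]<h);v=int(r)-16+j-1+(o[j-1]-h)/(o[j-1]-o[j]+1e-9)
                ray=T[:3,:3]@np.r_[cv2.undistortPoints(np.array([[[u,v]]],float),K,d)[0,0],1]
                X=T[:3,3]+ray*(((wor([x0,0,0])[0]-T[:3,3])@n)/(ray@n));pts.append(loc(X)[0]);break
    p=np.array(pts);k=np.abs(p[:,2]-.156)<.04;p=p[k]
    for _ in range(6):
        c=np.polyfit(p[:,1],p[:,2],1);e=p[:,2]-np.polyval(c,p[:,1]);q=np.abs(e)<max(.003,1.5*np.median(np.abs(e)))
        p=p[q]
    print('tilt slope(+ = +y end high) %.4f  z at edge %.4f n=%d rms %.4f span %.3f..%.3f'%(c[0],np.polyval(c,.003),len(p),e.std(),p[:,1].min(),p[:,1].max()))
    return c
E
python3 - <<'E'
from h import *
for i in range(4): tilt()
print(robot.sense()['clock'])
E
```

```text
tilt slope(+ = +y end high) -0.0706  z at edge 0.1516 n=104 rms 0.0005 span -0.173..0.178
tilt slope(+ = +y end high) -0.0712  z at edge 0.1516 n=104 rms 0.0005 span -0.173..0.178
tilt slope(+ = +y end high) -0.0707  z at edge 0.1516 n=104 rms 0.0005 span -0.173..0.178
tilt slope(+ = +y end high) -0.0711  z at edge 0.1516 n=104 rms 0.0005 span -0.173..0.178
8.85
```

Request:
step_arm([
  [0,0,0,0,0,0,0.1],
  [0,0,0,0,0,0,0.1],
  [0,0,0,0,0,0,0.1],
  [-0.0003,-0.0012,0,0,0,0,0.1],
  [-0.0003,-0.0013,0,0,0,0,0.1],
  [0,0,0,0,0,0,0.1],
  [0,0,0,0,0,0,0.1],
  [0,0,0,0,0,0,0.1],
])

```text
clock: 9.85
tcp_pos: [0.5577, 0.0018, 0.1448]
ee_rot: [-2.474, -1.936, -0.0]
ft_force: [0.7, 3.2, 0.2]
gripper_width: 0.0138
grip_force: 6.0
```

Request:
step_arm([
  [0,0,0,0,0,0,0.2],
  [0,0,0,0,0,0,0.3],
  [0,0,0,0,0,0,0.35],
  [0,0,0,0,0,0,0.35],
  [0,0,0,0,0,0,0.35],
  [0,0,0,0,0,0,0.35],
  [0,0,0,0,0,0,0.35],
  [0,0,0,0,0,0,0.35],
])

```text
clock: 10.85
tcp_pos: [0.5578, 0.0016, 0.1449]
ee_rot: [2.474, 1.936, -0.0]
ft_force: [-0.3, 0.0, -0.2]
gripper_width: 0.0325
grip_force: 0.0
```

```bash
python3 - <<'E'
from h import *
for i in range(4): tilt()
s=robot.sense();print(s['clock'],loc(s['tcp_pos']))
E
```

```text
tilt slope(+ = +y end high) -0.0643  z at edge 0.1520 n=105 rms 0.0005 span -0.176..0.178
tilt slope(+ = +y end high) -0.0643  z at edge 0.1520 n=105 rms 0.0006 span -0.176..0.178
tilt slope(+ = +y end high) -0.0643  z at edge 0.1520 n=105 rms 0.0005 span -0.176..0.178
tilt slope(+ = +y end high) -0.0643  z at edge 0.1520 n=105 rms 0.0006 span -0.176..0.178
11.05 [[-0.00063019 -0.0672322   0.14482979]]
```

Request:
step_arm([
  [0,0,0,0,0,0,0.1],
  [0,0,0,0,0,0,0.1],
  [0,0,0,0,0,0,0.1],
  [-0.0002,-0.0006,-0.001,0,0,0,0.1],
  [-0.0002,-0.0006,-0.001,0,0,0,0.1],
  [0,0,-0.001,0,0,0,0.1],
  [0,0,-0.001,0,0,0,0.1],
  [0,0,0,0,0,0,0.1],
])

```text
clock: 12.05
tcp_pos: [0.5574, 0.0003, 0.1407]
ee_rot: [2.474, 1.936, -0.0]
ft_force: [-0.5, 0.6, -0.3]
gripper_width: 0.014
grip_force: 6.0
```

```bash
python3 - <<'E'
from h import *
for i in range(2): tilt()
s=robot.sense();print(s['clock'],loc(s['tcp_pos']),s['ft_force'])
E
```

```text
tilt slope(+ = +y end high) -0.0104  z at edge 0.1519 n=101 rms 0.0005 span -0.176..0.176
tilt slope(+ = +y end high) -0.0105  z at edge 0.1519 n=103 rms 0.0005 span -0.176..0.176
12.15 [[-0.00066734 -0.06860006  0.14076434]] [1.4885967  1.31366934 0.48916636]
```

Request:
step_arm([
  [0,0,0,0,0,0,0.2],
  [0,0,0,0,0,0,0.3],
  [0,0,0,0,0,0,0.35],
  [0,0,0,0,0,0,0.35],
  [0,0,0,0,0,0,0.35],
  [0,0,0,0,0,0,0.35],
  [0,0,0,0,0,0,0.35],
  [0,0,0,0,0,0,0.35],
])

```text
clock: 13.15
tcp_pos: [0.5574, 0.0004, 0.1409]
ee_rot: [2.474, 1.936, 0.0]
ft_force: [0.6, 0.1, 0.8]
gripper_width: 0.0326
grip_force: 0.0
```

```bash
python3 - <<'E'
from h import *
for i in range(2): tilt()
s=robot.sense();print(s['clock'],loc(s['tcp_pos']),s['ft_force'])
s=robot.sense();np.save('w3.npy',np.r_[s['tcp_pos'],s['ee_rot']])
im=eyes.grab_frame('wrist');cv2.imwrite('pics/w3.png',im[:,:,::-1])
E
```

```text
tilt slope(+ = +y end high) -0.0099  z at edge 0.1518 n=106 rms 0.0005 span -0.176..0.176
tilt slope(+ = +y end high) -0.0097  z at edge 0.1519 n=106 rms 0.0005 span -0.176..0.176
13.25 [[-0.00071521 -0.06847871  0.14084936]] [-0.69124424 -0.31288659  0.32252282]
```

View pics/w3.png

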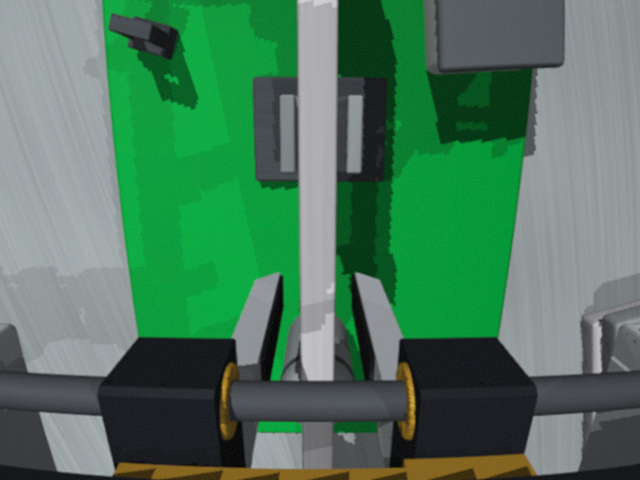

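The bar stays level after release (-0.01 rad). The saddle spans rows 95–172 at cols 281–362, and the clip is at (145,35) with its bail turned relative to the bar. Next I lift off and look at the clip from above.

Request:
step_arm([
  [0,0,0.01,0,0,0,0.35],
  [0,0,0.02,0,0,0,0.4],
  [0,0,0.03,0,0,0,0.5],
  [0,0,0.03,0,0,0,0.5],
  [-0.01,0.02,0.01,0,0,0,0.5],
  [-0.02,0.04,0,0,0,0,0.5],
  [-0.021,0.042,0,0,0,0,0.5],
  [-0.02,0.04,0,0,0,0,0.5],
])

```text
clock: 14.3
tcp_pos: [0.4841, 0.1446, 0.2401]
ee_rot: [-2.473, -1.936, 0.002]
ft_force: [0.1, 0.3, -0.1]
gripper_width: 0.047
grip_force: 0.0
```

```bash
python3 - <<'E'
from h import *
P=par('wrist',dict(zip(('tcp_pos','ee_rot'),np.load('w3.npy').reshape(2,3))))
print('saddle',loc(pix2z(P,[(281,95),(362,95),(281,172),(362,172)],.144)).round(4))
for i in range(2): tilt()
s=robot.sense();np.save('w4.npy',np.r_[s['tcp_pos'],s['ee_rot']])
print(s['clock'],loc(s['tcp_pos']))
im=eyes.grab_frame('wrist');cv2.imwrite('pics/w4.png',im[:,:,::-1])
E
```

```text
saddle [[-0.016   0.0188  0.144 ]
 [ 0.0148  0.0189  0.144 ]
 [-0.0165 -0.0104  0.144 ]
 [ 0.0155 -0.0104  0.144 ]]
tilt slope(+ = +y end high) -0.0113  z at edge 0.1517 n=137 rms 0.0005 span -0.179..0.176
tilt slope(+ = +y end high) -0.0115  z at edge 0.1517 n=137 rms 0.0005 span -0.179..0.176
14.4 [[-0.10822488  0.05524544  0.24010727]]
```

View pics/w4.png

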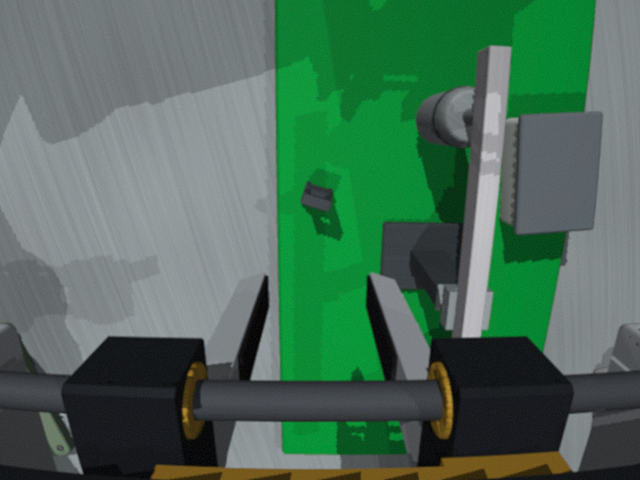

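The wrist view shows the clip at about (317,198) and the bar still level on the stand at right. I'll enlarge the clip to get its yaw.

```bash
python3 - <<'E'
import cv2
im=cv2.imread('pics/w4.png')[170:245,285:360]
cv2.imwrite('pics/w4c.png',cv2.resize(im,(600,600),interpolation=cv2.INTER_CUBIC))
E
```

```text
(no output)
```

View pics/w4c.png

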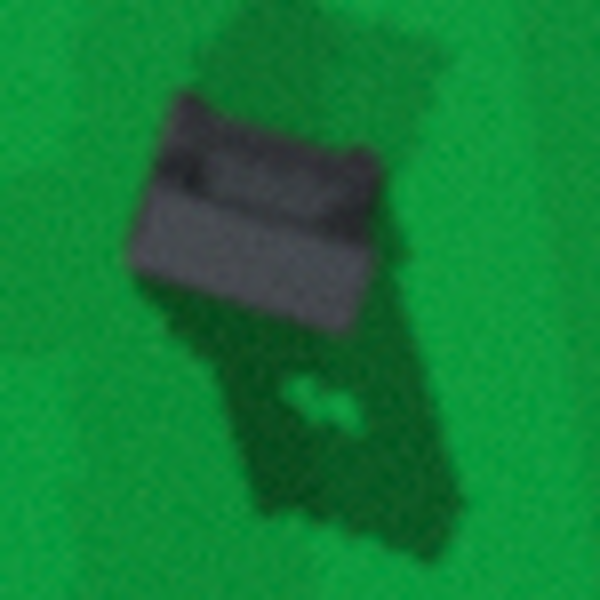

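The crop shows the bail's light top face, with corners at about (155,185), (372,245), (350,332) and (132,265).

```bash
python3 - <<'E'
from h import *
P=par('wrist',dict(zip(('tcp_pos','ee_rot'),np.load('w4.npy').reshape(2,3))))
uv=np.array([(155,185),(372,245),(350,332),(132,265)])/8+[284.5,169.5]
c=pix2z(P,uv,.057);print(c.round(4),c.mean(0),loc(c.mean(0)))
print([np.linalg.norm(c[i]-c[i-1]).round(4) for i in range(4)])
for a,b in((0,1),(3,2)):print('x-axis world yaw',np.arctan2(*(c[b]-c[a])[[1,0]]))
s=robot.sense();m=R.from_rotvec(s['ee_rot']).as_matrix();print('tool y yaw',np.arctan2(m[1,1],m[0,1]),s['tcp_pos'],s['joints'])
E
```

```text
[[0.474  0.1677 0.057 ]
 [0.4954 0.1558 0.057 ]
 [0.4908 0.1469 0.057 ]
 [0.4694 0.1598 0.057 ]] [0.48240061 0.15754276 0.057     ] [[-0.11141473  0.06587786  0.057     ]]
[np.float64(0.0092), np.float64(0.0245), np.float64(0.01), np.float64(0.025)]
x-axis world yaw -0.5093509727704292
x-axis world yaw -0.5399909017664273
tool y yaw -0.2385784073460363 [0.48421759 0.14470671 0.24026935] [1.18822502e-01 4.41158384e-02 1.68596928e+00 2.67203241e-04
 1.41291859e+00 3.57358539e-01]
```

Request:
step_arm([
  [-0.0009,0.0064,0,0,0,-0.145,0.5],
  [-0.0009,0.0064,-0.01,0,0,-0.14,0.5],
  [0,0,-0.03,0,0,0,0.5],
  [0,0,-0.03,0,0,0,0.5],
  [0,0,-0.03,0,0,0,0.5],
  [0,0,-0.01,0,0,0,0.5],
  [0,0,0,0,0,0,0.5],
  [0,0,0,0,0,0,0.5],
], newtons=10)

```text
clock: 15.45
tcp_pos: [0.4857, 0.1552, 0.1322]
ee_rot: [2.724, 1.564, 0.004]
ft_force: [0.7, -0.3, 0.3]
gripper_width: 0.0471
grip_force: 0.0
```

```bash
python3 - <<'E'
from h import *
s=robot.sense();np.save('w5.npy',np.r_[s['tcp_pos'],s['ee_rot']])
m=R.from_rotvec(s['ee_rot']).as_matrix();print('tool y yaw',np.arctan2(m[1,1],m[0,1]),s['tcp_pos'],s['clock'])
im=eyes.grab_frame('wrist')[:,:,::-1];cv2.imwrite('pics/w5.png',im)
P=par('wrist',s);print('expected bail top centre',proj(P,[[.4824,.1575,.057]]), 'tcp axis at that height',proj(P,[np.r_[s['tcp_pos'][:2],.057]]))
E
```

```text
tool y yaw -0.5282776809454857 [0.48573202 0.15521238 0.13217454] 15.45
expected bail top centre [[312.15384082 250.20425205]] tcp axis at that height [[318.65441303 250.6597234 ]]
```

View pics/w5.png

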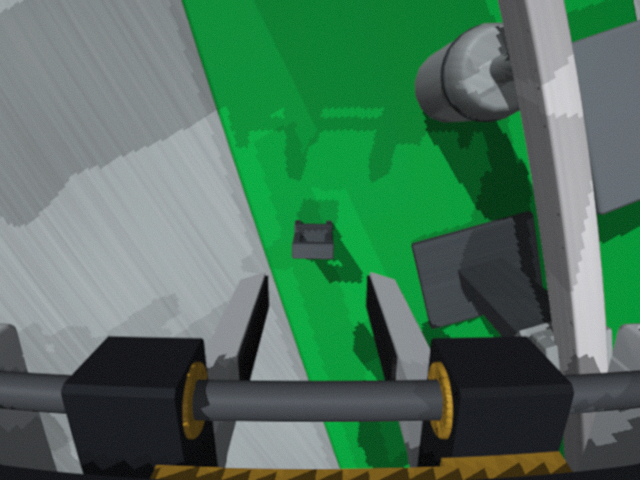

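The clip is square to the fingers, with its top at (313,247) and the finger axis at (319,250). I make a small correction, descend and grip.

Request:
step_arm([
  [-0.0013,0.0017,-0.015,0,0,0,0.5],
  [-0.0013,0.0017,-0.02,0,0,0,0.5],
  [0,0,-0.02,0,0,0,0.5],
  [0,0,-0.018,0,0,0,0.5],
  [0,0,-0.009,0,0,0,0.5],
  [0,0,-0.002,0,0,0,0.5],
  [0,0,0,0,0,0,0.4],
  [0,0,0,0,0,0,0.35],
])

```text
clock: 16.5
tcp_pos: [0.4827, 0.1587, 0.0476]
ee_rot: [2.724, 1.564, 0.002]
ft_force: [-0.5, -0.6, -0.1]
gripper_width: 0.0337
grip_force: 0.0
```

Request:
step_arm([
  [0,0,0,0,0,0,0.3],
  [0,0,0,0,0,0,0.2],
  [0,0,0,0,0,0,0.2],
  [0,0,0,0,0,0,0.2],
  [0,0,0,0,0,0,0.2],
  [0,0,0,0,0,0,0.2],
  [0,0,0,0,0,0,0.2],
  [0,0,0,0,0,0,0.2],
])

```text
clock: 17.5
tcp_pos: [0.4825, 0.1586, 0.0474]
ee_rot: [2.724, 1.565, 0.002]
ft_force: [0.5, -0.1, 5.8]
gripper_width: 0.0258
grip_force: 10.0
```

```bash
python3 - <<'E'
from h import *
print(robot.sense()['ft_force']);tilt()
E
```

```text
[ 0.51418546 -0.12225879  5.83777017]
tilt slope(+ = +y end high) -0.0098  z at edge 0.1528 n=134 rms 0.0013 span -0.179..0.176
```

Request:
step_arm([
  [0,0,0.01,0,0,0,0.2],
  [0,0,0.02,0,0,0,0.2],
  [0,0,0.035,0,0,0,0.2],
  [0,0,0.04,0,0,0,0.2],
  [0,0,0.04,0,0,0,0.2],
  [0,0,0.035,0,0,0.09,0.2],
  [0,0,0.025,0,0,0.1,0.2],
  [0,0,0.005,0,0,0.095,0.2],
])

```text
clock: 18.55
tcp_pos: [0.4826, 0.1588, 0.2591]
ee_rot: [2.47, 1.939, 0.005]
ft_force: [-0.7, -1.0, -0.3]
gripper_width: 0.0258
grip_force: 10.0
```

```bash
python3 - <<'E'
from h import *
tilt()
L=lambda f:par('wrist',dict(zip(('tcp_pos','ee_rot'),np.load(f).reshape(2,3))))
print('clip w5',pix2z(L('w5.npy'),[(313.5,247)],.057))
im=cv2.imread('pics/w3.png').astype(float);g=im[:,:,1]-(im[:,:,0]+im[:,:,2])/2
gr=im.mean(2)
out=[]
for v in (20,40,60,200,220,240):
    row=g[v];l=next(u for u in range(318,250,-1) if row[u]>20);r=next(u for u in range(320,400) if row[u]>20)
    a=loc(pix2z(L('w3.npy'),[(l+.5,v),(r-.5,v)],.156));out.append(a.mean(0));print(v,l,r,a.round(4).tolist())
s=robot.sense();m=R.from_rotvec(s['ee_rot']).as_matrix();print('tool y yaw',np.arctan2(m[1,1],m[0,1]),s['tcp_pos'],s['clock'],s['gripper_width'],s['ft_force'])
E
```

```text
tilt slope(+ = +y end high) -0.0125  z at edge 0.1518 n=147 rms 0.0005 span -0.179..0.176
clip w5 [[0.48401235 0.15943491 0.057     ]]
20 296 339 [[-0.0093, 0.0429, 0.156], [0.005, 0.0429, 0.156]]
40 297 339 [[-0.009, 0.0363, 0.156], [0.005, 0.0364, 0.156]]
60 297 339 [[-0.009, 0.0298, 0.156], [0.0051, 0.0298, 0.156]]
200 298 337 [[-0.0091, -0.0194, 0.156], [0.005, -0.0194, 0.156]]
220 299 336 [[-0.0088, -0.0271, 0.156], [0.0047, -0.027, 0.156]]
240 299 336 [[-0.0089, -0.0349, 0.156], [0.0048, -0.0349, 0.156]]
tool y yaw -0.23778583875878168 [0.48231617 0.15880601 0.25872088] 18.6 0.026071328555819367 [ 0.01917035  0.1833874  -0.69887669]
```

Request:
step_arm([
  [0.01,-0.01,0,0,0,-0.004,0.2],
  [0.018,-0.017,0,0,0,0,0.2],
  [0.02,-0.02,0,0,0,0,0.2],
  [0.02,-0.02,0,0,0,0,0.2],
  [0.016,-0.015,-0.01,0,0,0,0.2],
  [0.0082,-0.007,-0.02,0,0,0,0.2],
  [0,0,-0.016,0,0,0,0.2],
  [0,0,-0.008,0,0,0,0.2],
])

```text
clock: 19.6
tcp_pos: [0.5724, 0.0701, 0.2002]
ee_rot: [-2.475, -1.93, 0.005]
ft_force: [0.1, -0.9, 0.7]
gripper_width: 0.0257
grip_force: 10.0
```

```bash
python3 - <<'E'
from h import *
s=robot.sense();im=eyes.grab_frame('wrist')[:,:,::-1];cv2.imwrite('pics/w6.png',im)
m=R.from_rotvec(s['ee_rot']).as_matrix();print('tool y yaw',np.arctan2(m[1,1],m[0,1]),loc(s['tcp_pos']),s['clock'],s['ft_force'])
P=par('wrist',s);print('cheeks exp',proj(P,wor([[-.016,-.011,.144],[.016,-.011,.144],[-.016,.019,.144],[.016,.019,.144]])))
E
```

```text
tool y yaw -0.24650493811689958 [[-0.00296332  0.00280886  0.20016412]] 19.6 [ 0.08047387 -0.91031706  0.67108512]
cheeks exp [[297.86695511 283.47693354]
 [352.57693626 283.45536671]
 [297.03901412 234.05695977]
 [353.76700043 234.01940065]]
```

View pics/w6.png

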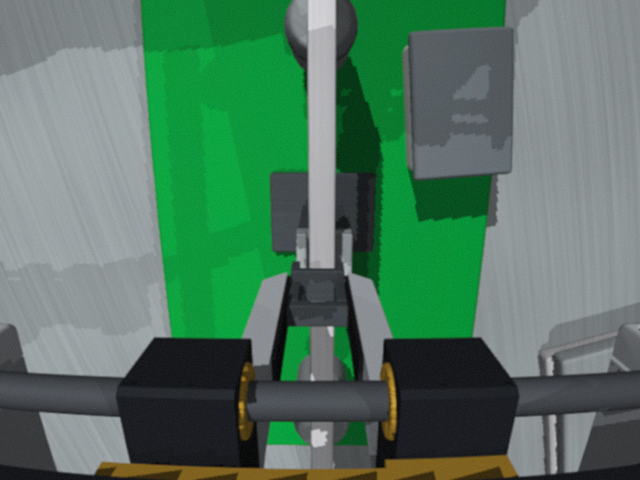

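The clip hangs at (319,300) over the bar (centre col 322), between the cheeks (297–352). I let the arm settle, then re-read.

Request:
step_arm([
  [0,0,0,0,0,0,0.2],
  [0,0,0,0,0,0,0.2],
  [0,0,0,0,0,0,0.2],
  [0,0,0,0,0,0,0.2],
  [0,0,0,0,0,0,0.2],
  [0,0,0,0,0,0,0.2],
  [0,0,0,0,0,0,0.2],
  [0,0,0,0,0,0,0.2],
])

```text
clock: 20.65
tcp_pos: [0.5742, 0.0696, 0.2028]
ee_rot: [-2.478, -1.931, 0.0]
ft_force: [-0.3, -0.5, -0.6]
gripper_width: 0.026
grip_force: 10.0
```

```bash
python3 - <<'E'
from h import *
s=robot.sense();im=eyes.grab_frame('wrist')[:,:,::-1].astype(float);P=par('wrist',s)
m=R.from_rotvec(s['ee_rot']).as_matrix();print('tool y yaw',np.arctan2(m[1,1],m[0,1]),loc(s['tcp_pos']),s['clock'])
g=im[:,:,1]-(im[:,:,0]+im[:,:,2])/2
for v in (100,130,150):
    l=next(u for u in range(320,250,-1) if g[v,u]>20);r=next(u for u in range(323,400) if g[v,u]>20);print(v,l,r,loc(pix2z(P,[(l+.5,v),(r-.5,v)],.157)).round(4).tolist())
print(loc(s['tcp_pos']+0));tz=s['tcp_pos'][2]
print('bail top if offset .0013:',proj(P,[s['tcp_pos']+m@np.array([a,b,-.0096]) for a in(.0063,-.0037) for b in(-.013,.013)]))
cv2.imwrite('pics/w7.png',cv2.resize(im[225:345,260:380],(600,600),interpolation=cv2.INTER_CUBIC))
tilt()
E
```

```text
tool y yaw -0.24703817934180813 [[-0.00112921  0.00269611  0.20282965]] 20.65
100 303 332 [[-0.0091, 0.0909, 0.157], [0.0048, 0.0908, 0.157]]
130 304 332 [[-0.0088, 0.0762, 0.157], [0.0048, 0.0762, 0.157]]
150 304 332 [[-0.0089, 0.0663, 0.157], [0.0049, 0.0662, 0.157]]
[[-0.00112921  0.00269611  0.20282965]]
bail top if offset .0013: [[289.17482404 299.39787233]
 [351.93155324 299.42763119]
 [289.66356169 321.09337723]
 [351.3073412  321.12084318]]
tilt slope(+ = +y end high) -0.0110  z at edge 0.1516 n=139 rms 0.0005 span -0.179..0.176[ WARN:0@0.569] global loadsave.cpp:1063 imwrite_ Unsupported depth image for selected encoder is fallbacked to CV_8U.
```

View pics/w7.png

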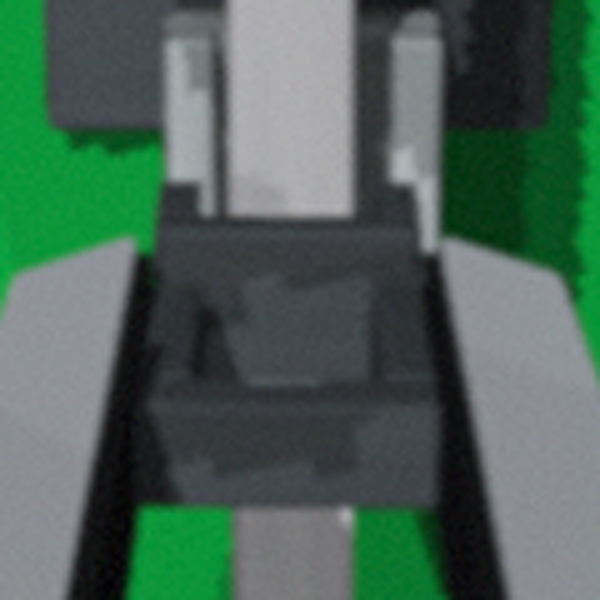

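The bail spans rows 305–326 and cols 288–348, with the bar centred beneath it at col 318, so x is aligned. The clip sits about 2.5 mm toward -y, so I correct that while lowering slowly.

Request:
step_arm([
  [0.0004,0.0011,0,0,0,0,0.2],
  [0.0004,0.0012,0,0,0,0,0.2],
  [0,0,-0.004,0,0,0,0.2],
  [0,0,-0.006,0,0,0,0.2],
  [0,0,-0.006,0,0,0,0.2],
  [0,0,-0.003,0,0,0,0.2],
  [0,0,0,0,0,0,0.2],
  [0,0,0,0,0,0,0.2],
])

```text
clock: 21.75
tcp_pos: [0.5751, 0.0719, 0.184]
ee_rot: [2.478, 1.931, 0.0]
ft_force: [0.4, 0.0, -0.9]
gripper_width: 0.0258
grip_force: 10.0
```

```bash
python3 - <<'E'
from h import *
s=robot.sense();print(loc(s['tcp_pos']),s['ft_force'],s['clock']);tilt()
im=eyes.grab_frame('wrist');cv2.imwrite('pics/w8.png',im[:,:,::-1])
E
```

```text
[[-0.0007419   0.00513696  0.18402043]] [ 0.3697987   0.03185952 -0.90384659] 21.75
tilt slope(+ = +y end high) -0.0118  z at edge 0.1516 n=115 rms 0.0004 span -0.179..0.176
```

Request:
step_arm([
  [0,0,-0.001,0,0,0,0.2],
  [0,0,-0.001,0,0,0,0.2],
  [0,0,-0.001,0,0,0,0.2],
  [0,0,-0.0005,0,0,0,0.2],
  [0,0,0,0,0,0,0.2],
  [0,0,0,0,0,0,0.2],
  [0,0,0,0,0,0,0.2],
  [0,0,0,0,0,0,0.2],
])

```text
clock: 22.85
tcp_pos: [0.575, 0.0719, 0.1804]
ee_rot: [2.478, 1.931, 0.0]
ft_force: [-0.3, 0.2, -0.1]
gripper_width: 0.0258
grip_force: 10.0
```

```bash
python3 - <<'E'
from h import *
F=[]
for i in range(4):
    s=robot.sense();F.append(s['ft_force']);tilt()
print(loc(s['tcp_pos']),np.mean(F,0),s['clock'])
E
```

```text
tilt slope(+ = +y end high) -0.0117  z at edge 0.1516 n=115 rms 0.0004 span -0.179..0.176
tilt slope(+ = +y end high) -0.0117  z at edge 0.1516 n=115 rms 0.0004 span -0.179..0.176
tilt slope(+ = +y end high) -0.0117  z at edge 0.1516 n=115 rms 0.0004 span -0.179..0.176
tilt slope(+ = +y end high) -0.0117  z at edge 0.1516 n=115 rms 0.0004 span -0.179..0.176
[[-0.00091179  0.00513862  0.18035838]] [-0.12510675  0.44213619 -0.09171198] 23.0
```

Request:
step_arm([
  [0,0,-0.0005,0,0,0,0.2],
  [0,0,0,0,0,0,0.2],
  [0,0,0,0,0,0,0.3],
  [0,0,0,0,0,0,0.33],
  [0,0,0,0,0,0,0.36],
  [0,0,0,0,0,0,0.4],
  [0,0,0,0,0,0,0.4],
  [0,0,0,0,0,0,0.4],
])

```text
clock: 24.05
tcp_pos: [0.575, 0.0719, 0.1799]
ee_rot: [2.478, 1.931, 0.0]
ft_force: [-0.4, -0.5, 0.2]
gripper_width: 0.0374
grip_force: 0.0
```

Request:
step_arm([
  [0,0,0.003,0,0,0,0.45],
  [0,0,0.006,0,0,0,0.45],
  [0,0,0.01,0,0,0,0.45],
  [0,0,0.015,0,0,0,0.45],
  [0,0,0.02,0,0,0,0.45],
  [0,0,0.02,0,0,0,0.45],
  [0,0,0.02,0,0,0,0.45],
  [0,0,0.01,0,0,0,0.45],
])

```text
clock: 25.05
tcp_pos: [0.5758, 0.072, 0.2865]
ee_rot: [2.476, 1.93, 0.004]
ft_force: [0.3, -0.3, -1.1]
gripper_width: 0.0421
grip_force: 0.0
```

```bash
python3 - <<'E'
from h import *
for i in range(3):tilt()
s=robot.sense();np.save('w9.npy',np.r_[s['tcp_pos'],s['ee_rot']]);im=eyes.grab_frame('wrist').astype(float);P=par('wrist',s)
cv2.imwrite('pics/w9.png',im[:,:,::-1].astype(np.uint8))
print(loc(s['tcp_pos']),s['clock'])
# dark (clip) pixels within expected region of the bail
q=proj(P,wor([[-.002+a,.004+b,.189] for a in(-.013,.013) for b in(-.005,.005)]));print('expected bail top',q.round(1).tolist())
u=int(q[:,0].mean());v=int(q[:,1].mean());gray=im.mean(2)
print('column profile',u,v-40);print(gray[v-40:v+40:2,u-3:u+4].mean(1).astype(int).tolist())
print('row profile',u-50);print(gray[v-3:v+4,u-50:u+50:2].mean(0).astype(int).tolist())
g=im[:,:,1]-(im[:,:,0]+im[:,:,2])/2;print((g[v-3:v+4,u-50:u+50:2].mean(0)).astype(int).tolist())
E
```

```text
tilt slope(+ = +y end high) -0.0138  z at edge 0.1518 n=140 rms 0.0005 span -0.179..0.176
tilt slope(+ = +y end high) -0.0137  z at edge 0.1518 n=140 rms 0.0005 span -0.179..0.176
tilt slope(+ = +y end high) -0.0137  z at edge 0.1518 n=140 rms 0.0005 span -0.179..0.176
[[-0.00062842  0.00521476  0.28462909]] 25.2
expected bail top [[297.9, 250.6], [297.7, 236.4], [336.5, 250.5], [336.6, 236.3]]
column profile 317 203
[199, 191, 175, 165, 164, 166, 166, 160, 87, 61, 57, 64, 73, 72, 69, 66, 55, 72, 76, 78, 78, 75, 74, 87, 166, 172, 148, 125, 118, 118, 118, 120, 119, 122, 130, 156, 190, 198, 197, 197]
row profile 267
[76, 72, 71, 71, 71, 71, 70, 71, 71, 71, 70, 70, 70, 70, 70, 75, 78, 78, 77, 77, 77, 77, 77, 76, 76, 77, 77, 76, 75, 76, 75, 75, 75, 75, 64, 76, 50, 25, 25, 26, 26, 25, 27, 25, 31, 38, 39, 37, 39, 55]
[121, 115, 111, 111, 111, 112, 111, 112, 111, 112, 112, 112, 111, 111, 111, 63, 0, 0, 0, 0, 0, 0, 0, 1, 0, 0, 0, 0, 0, 0, 1, 0, 0, 1, 3, 12, 25, 38, 38, 38, 39, 38, 38, 39, 49, 58, 58, 58, 59, 91]
```

```bash
python3 - <<'E'
from h import *
for i in range(8):
    im=eyes.grab_frame('scene').astype(float)
c=tilt();P=par('scene')
z0=np.polyval(c,.003)
for h in(.033,.042):print(h,proj(P,wor([[-.002,.004,z0+h-0.0]])).round(1).tolist())
u=int(proj(P,wor([[-.002,.004,z0+.03]]))[0,0]);print(u)
for k in(u-2,u,u+2):print(im[200:232,k].mean(1).astype(int).tolist(),(im[200:232,k,1]-im[200:232,k,0]).astype(int).tolist())
s=robot.sense();print(s['clock'],s['ft_force'])
E
```

```text
tilt slope(+ = +y end high) -0.0137  z at edge 0.1518 n=140 rms 0.0004 span -0.179..0.176
0.033 [[343.3, 218.5]]
0.042 [[343.6, 216.1]]
343
[87, 87, 87, 88, 101, 129, 148, 150, 149, 148, 148, 149, 148, 148, 139, 114, 93, 88, 89, 86, 80, 79, 74, 53, 44, 44, 43, 42, 43, 43, 44, 42] [1, 1, 1, 0, 1, 2, 4, 4, 5, 4, 3, 4, 3, 4, 10, 35, 64, 64, 53, 42, 29, 14, 5, 1, 1, 2, 1, 2, 2, 2, 2, 2]
[88, 87, 87, 87, 91, 114, 144, 150, 148, 148, 148, 149, 148, 142, 121, 95, 83, 80, 82, 83, 82, 82, 76, 65, 51, 48, 50, 52, 55, 57, 57, 46] [1, 0, 0, 1, 1, 2, 3, 5, 5, 4, 4, 4, 4, 4, 4, 7, 9, 5, 2, 2, 2, 4, 3, 3, 2, 2, 2, 2, 3, 2, 2, 1]
[88, 88, 87, 87, 88, 105, 134, 147, 149, 147, 147, 149, 149, 147, 135, 104, 85, 83, 81, 81, 81, 77, 71, 68, 64, 68, 74, 78, 81, 85, 82, 67] [0, 1, 0, 1, 1, 1, 4, 5, 5, 3, 3, 4, 4, 3, 3, 3, 6, 10, 13, 16, 19, 23, 19, 6, 2, 3, 3, 2, 2, 3, 1, 1]
25.7 [ 0.69465402 -0.47226263 -0.47407019]
```

```bash
python3 -c "
from workcell import robot
print(robot.job_done())"
```

```text
the job is handed in; nothing more can be done
None
```

I handed the job in at about 26 s with the bar released and holding at about -0.014 rad by the scene camera; the clip sits astride it above the knife edge, a camera estimate in position and in height. No verdict came back, and I viewed 11 pictures against the limit of 10.

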